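# Load the balance and shut its draught door

### The job

Weigh-in: set the small lidded glass weighing bottle upright on the middle of the balance's pan, lowering it through the open top of the draught shield and setting it down rather than dropping it. Then slide the shield's top door fully shut and let go.

Things in the scene. Friction and masses are not known exactly. Their poses are not given: they have to be found in the camera images.
- weighing_bottle: Clear glass weighing bottle with glass lid (one rigid piece), 65 mm tall, 32 to 56 g, standing on the worktop; the only all-clear one of three small bottles (others: larger white screw-capped, dark-topped dropper). Round: body 30 mm diameter up to 38 mm, lid skirt 34 mm diameter at heights 42 to 53 mm, knob 16 mm diameter at 55 to 65 mm. Origin: centre of its underside, z up.
- pan (a point): Centre of the top of the balance's round steel pan, 84 mm across, 50 mm above the worktop, inside the clear shield. Axes: x to the balance's back, y along the door track (the way it shuts), z up. Balance is fixed. Chamber inside: 81 mm each way in x, 86 mm to +y; shield walls and track end 85 mm above the pan. At -y a housing as high as the track, door over it when open.
- door_grip (a point): Middle of the upright grip bar on the sliding top door: aluminium, 60 mm along the balance's x, 12 mm thick along y (sliding direction), 20 mm tall. This point is 10 mm above the door's flat top, 93 mm above the pan's top. The bar stands at the door's leading (+y) edge, 10 mm behind it; when shut it is 80 mm to +y of the pan's centre. Axes as pan.
- draught_door (a joint): Sliding top door of the draught shield, value in m: 0 = fully shut, 0.175 = fully open (door over the housing, chamber open above). Starts 0.16 to 0.175. Shutting moves it along the balance's +y, level, by the joint's value. Stays where it is left; takes about 1 N plus 4 N per m/s.
Not all that is in view belongs to the job. What is shaped like the weighing_bottle but orange or red is not meant.

How it is judged (in metres and radians):
On the way:
1. the weighing bottle stands upright on the pan, let go, with the door still open (horizontal distance between weighing_bottle and pan below 0.025 m and z of weighing_bottle in the frame of pan between -0.005 and 0.005 m and angle between weighing_bottle's own z axis and vertical below 0.15 rad and contact force between weighing_bottle and the fingers below 0.05 N and value of joint draught_door above 0.1 m), for 0.2 s.
At the end, for the whole second after the job is handed in: The weighing bottle stands upright (within 8 degrees) and at rest on the pan, within 30 mm of its centre, and the draught door is shut to within 10 mm (horizontal distance between weighing_bottle and pan below 0.03 m and z of weighing_bottle in the frame of pan between -0.005 and 0.005 m and angle between weighing_bottle's own z axis and vertical below 0.15 rad and linear speed of weighing_bottle below 0.02 m/s and value of joint draught_door below 0.01 m); the robot touches nothing.
It fails at once if the weighing bottle is dropped from more than 20 mm above the pan (horizontal distance between weighing_bottle and pan below 0.06 m and z of weighing_bottle in the frame of pan above 0.02 m and contact force between weighing_bottle and the fingers below 0.05 N).
It also fails if it takes over 58 s, if anything falls off the work surface, if the arm or the gripper's body presses on something with over 40 N, if the wrist force passes 120 N, or if a joint passes its speed limit or range.

### The arm

A 6-joint arm with a two-finger parallel gripper is mounted at the origin on a cart in front of the work surface, level with it; the furniture and walls round the work are solid. World frame = base frame: x ahead of the robot, y to its left, z up, the work surface at z = 0. Lengths are in m, angles in degrees, forces in N, time in s.
With the tool pointing down it reaches from about 0.3 to 0.75 m from the base axis. Payload 8.5 kg.
Tool frame: the origin (TCP) lies between the finger pads; the fingertips stand 22 mm ahead of it and the grasp point (between the pads) lies 3 mm ahead of it; z points along the fingers, y is the line along which they close (so a half turn about z gives the same grasp; the last joint's range is limited). The gripper opens to 88 mm and grips with 3 to 60 N. Pads are 18 mm wide; open, the fingers measure 123 mm over their backs; the gripper's body (75 mm by 187 mm) begins 45 mm behind the grasp point.
Start: joints at [-81.205, 21.807, 74.336, -0, 83.858, -12.336], TCP at [0.198, -0.513, 0.261] pointing down, gripper open.
Joint ranges: [-178.18, 178.18], [-50.72, 133.34], [12.68, 142.11], [-81.47, 261.47], [9.98, 163.14], [-165.26, 165.26]. Speed limits (degrees/s): [136.94, 136.94, 180, 180, 180, 180].

### API

Orientations are given as a 3x3 rotation matrix whose columns are the frame's x, y, z axes.
In Python, from bench import manip gives the robot as it stands. The module is installed in compiled form; this text tells all that it offers.
- The arm moves only by the tool carry_out, never from a script. Its argument "moves" is a list of rows, each a list of 3 entries, a list of its own where there are three numbers: the shift along the world's x, y, z normalised to -1 to 1, where 1 is 150 mm, then the turn, a rotation vector about the world's x, y, z normalised to -1 to 1, where 1 is 30 degrees, then the gripper's target within -1 to 1 (shut at 1, half-way at 0, fully open at -1). A call has exactly 5 rows; each row is the pose to reach, as a shift and turn from the pose commanded when the call began; what a row does not reach only later rows make up. A row lasts 1/12 s, in which the tool goes at most 41.7 mm and 7.16 degrees, less where a joint would pass 70% of its speed; a pose out of reach is approached as far as the arm can. A call with a number of a shift or a turn outside -1 to 1 is refused whole. A call with a gripper value outside its range is refused whole. The fingers move at their own pace and stop on an object; "newtons" is the grip in N (left out, the last holds). Time passes only in rows, so rows that repeat a pose let the fingers close, or fill a call up. It gives the time, the measured TCP pose, the force, the opening and the grip force at its end, in the units of the state.
- manip.get_obs(): the state, without advancing time (a new reading comes with each control period).
- manip.read_camera(name): name is "side" or "top" or "wrist"; returns the picture (420x560x3 uint8, red, green, blue); there is no depth.
- manip.calibration(name): a dict with "fx", "fy", "cx", "cy" (pixels), "k1" (the pictures are not rectified: a ray, as slopes to the right and down, at radius r is drawn at 1 + k1 r^2 times it, then the intrinsics apply), "origin" and "attitude" of the camera in the world; the wrist camera has in their place "mount" (4x4, takes a point from camera to tool coordinates, whose origin is the TCP and whose axes are the flange's). Camera axes: x right, y down, z forward; pixel columns grow to the right and rows downward; lengths in m; the calibration is good to about 2 mm. A picture is of the moment at which its call begins: read the wrist's pose just before it. calibration takes no time and is no camera call.
- manip.hand_in(): hands the job in; it is judged then, once.
The state is a dict: "t": time; "qpos": joint angles; "dq": joint speeds; "effort": joint torques, N m; "tool_pos": TCP position; "tcp_rot": TCP orientation; "force": force on the tool from outside, world axes, zero at the start; "ft_torque": the same for the moment, N m; "gripper_width": finger opening in m; "gripper_force": force on a finger pad.
Only numpy, scipy, OpenCV 4.12 (cv2) and the standard library are available. Lean on these libraries where they do the work, as an engineer would, in place of code of your own. Each camera call takes 0.05 s, during which the arm holds its last target. There are 200 camera calls.

## Working session

There is one attempt and no reset: what is moved stays moved. The work goes in short steps, Python scripts to look and compute and a tool call to move; the robot and the scene stay as the last step left them, time stands still between calls to the robot, and variables do not carry over. Pictures are saved under pics/ and viewed, at most 10 in all, crops included, and the job is handed in when it is done.

Besides the shell and the picture viewer there is one more tool, called after "Emit:" by a JSON object that holds its "method" and its "body", one argument or row to a line. carry_out: Moves the arm, as the interface text tells. Its arguments: {"type":"object","properties":{"moves":{"type":"array","items":{"type":"array"}},"newtons":{"type":"number"}},"required":["moves"]}

```bash
mkdir -p pics; cat > h.py <<'E'
import numpy as np, cv2
from bench import manip
def save(n,img): cv2.imwrite(f'pics/{n}.png',img[:,:,::-1])
def cam(n,obs=None):
    c=manip.calibration(n)
    if 'mount' in c:
        T=np.eye(4);T[:3,:3]=np.array(obs['tcp_rot']);T[:3,3]=obs['tool_pos'];W=T@np.array(c['mount']);c['R'],c['o']=W[:3,:3],W[:3,3]
    else: c['R'],c['o']=np.array(c['attitude']),np.array(c['origin'])
    return c
def ray(c,u,v):
    p=np.array([(u-c['cx'])/c['fx'],(v-c['cy'])/c['fy']]);q=p.copy()
    for _ in range(20): q=p/(1+c['k1']*(q@q))
    d=c['R']@np.array([q[0],q[1],1]);return c['o'],d/np.linalg.norm(d)
def proj(c,P):
    x=c['R'].T@(np.array(P)-c['o']);q=x[:2]/x[2];q=q*(1+c['k1']*(q@q));return q[0]*c['fx']+c['cx'],q[1]*c['fy']+c['cy']
def atz(c,u,v,z):
    o,d=ray(c,u,v);return o+d*(z-o[2])/d[2]
def tri(*rs):
    A=0;b=0
    for o,d in rs:
        M=np.eye(3)-np.outer(d,d);A=A+M;b=b+M@o
    p=np.linalg.solve(A,b);return p,[np.linalg.norm((np.eye(3)-np.outer(d,d))@(p-o)) for o,d in rs]
E
python3 - <<'E'
from h import *
print(manip.get_obs())
for n in('side','top'):
    print(manip.calibration(n)); i=manip.read_camera(n); np.save(n,i); save(n+'0',cv2.resize(i,(800,600),interpolation=cv2.INTER_CUBIC))
E
```

```text
{'t': 0.0, 'qpos': array([-8.12056824e+01,  2.18418524e+01,  7.43832888e+01, -3.26895874e-04,
        8.38583765e+01, -1.23352764e+01]), 'dq': array([-0.03813692,  0.01879512,  0.07869851, -0.06745879, -0.00240019,
        0.0453914 ]), 'effort': array([-2.18071822e-03, -4.37939107e+01, -2.24557096e+01,  7.12861447e-02,
        3.52514489e-02, -1.01985879e-04]), 'tool_pos': array([ 0.19822667, -0.51277807,  0.26013829]), 'tcp_rot': array([[ 9.32767281e-01,  3.60479053e-01, -2.28464347e-04],
       [ 3.60478996e-01, -9.32766220e-01,  1.43965519e-03],
       [ 3.05861715e-04, -1.42521986e-03, -9.99998938e-01]]), 'force': array([-6.78796010e-02,  2.09480444e-04, -3.70064373e-01]), 'ft_torque': array([-8.84958729e-05,  8.20754959e-02, -2.37401895e-02]), 'gripper_force': 0.0, 'gripper_width': 0.08820638015163519}
{'fx': 380.66875685347156, 'fy': 380.66875685347156, 'cx': 281.28420125287226, 'cy': 213.59360261672472, 'k1': 0.02140593066586933, 'origin': array([0.56360755, 0.63617137, 0.40742796]), 'attitude': array([[-0.99944767,  0.02267075, -0.02429794],
       [ 0.03037662,  0.32673534, -0.94462759],
       [-0.01347642, -0.94484393, -0.32724354]])}
{'fx': 526.1015985935179, 'fy': 526.1015985935179, 'cx': 269.09958361195453, 'cy': 201.9469738301754, 'k1': -0.014613585423183957, 'origin': array([ 0.46455214, -0.16425113,  0.97698248]), 'attitude': array([[ 0.02355936, -0.9965681 ,  0.07935347],
       [-0.99926761, -0.02108028,  0.03193522],
       [-0.03015283, -0.08004772, -0.99633487]])}
```

View pics/top0.png

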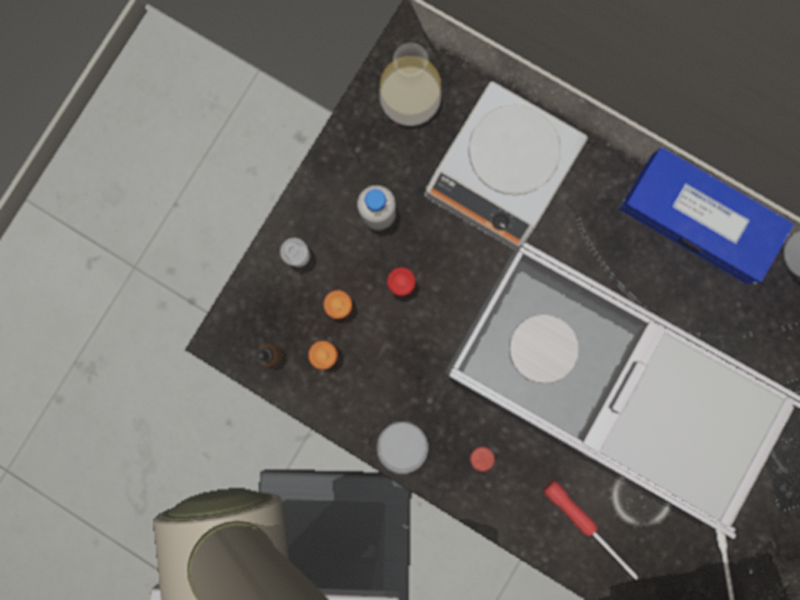

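View pics/side0.png

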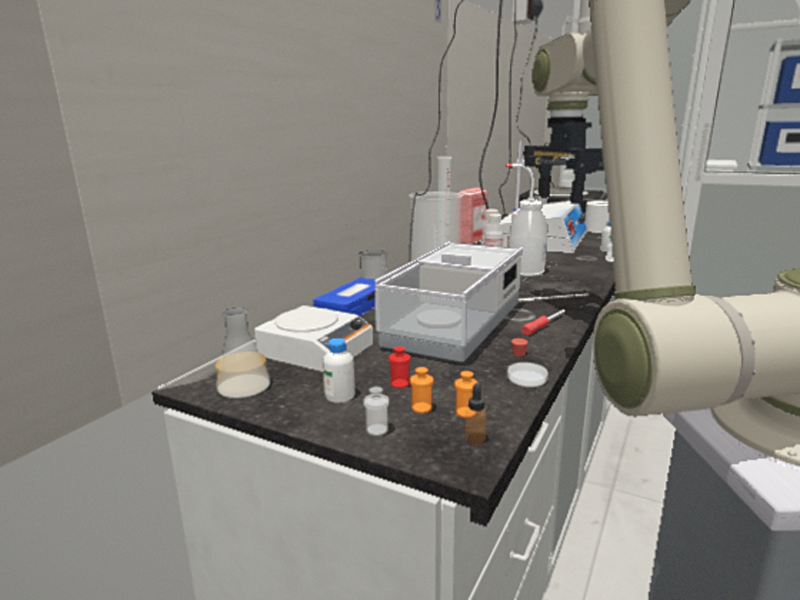

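In the top view (800×600), the candidates are: clear bottle (295,252), white/blue-capped (377,207), oranges (338,304) and (322,355), red (401,281), dropper (268,355). In the side view the clear one is at (376,410). I choose the clear one and check it close up.

```bash
python3 - <<'E'
from h import *
t=np.load('top.npy');s=np.load('side.npy')
def crop(i,x,y,w,h,W,H): return cv2.resize(i[y:y+h,x:x+w],(W,H),interpolation=cv2.INTER_CUBIC)
a=crop(t,180,150,50,50,300,300);b=crop(s,240,260,50,50,300,300)
c=crop(t,310,165,250,150,500,300)
d=crop(s,260,165,125,75,500,300)
save('crops',np.vstack([np.hstack([a,c]),np.hstack([b,d])]))
E
```

```text
(no output)
```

View pics/crops.png

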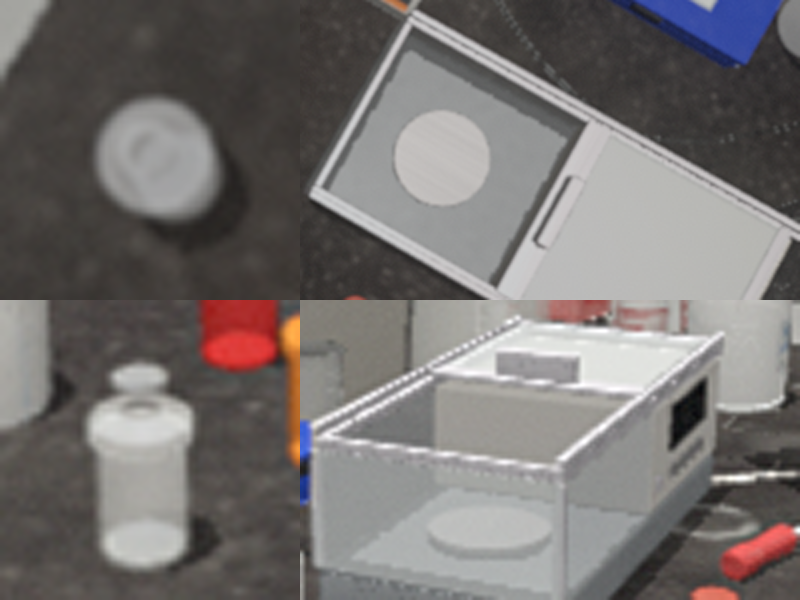

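The clear bottle is confirmed: knob at top px (205.4,176), side px (263.2,273). The pan is at top (380.5,244), side (307.5,221.8), and the grip at top (440.5,270.5), side (319.5,179).

```bash
python3 - <<'E'
from h import *
np.set_printoptions(precision=4,suppress=True)
T=cam('top');S=cam('side')
def m(n,a,b): print(n,*tri(ray(T,*a),ray(S,*b)))
m('knob',(205.2,175.9),(263,273)); m('pan',(380.5,244),(307.4,221.8)); m('griptop',(440.5,270.3),(319.4,178.8))
print('base side z0',atz(S,264.2,300.5,0),'knob top z65',atz(T,205.2,175.9,.065),'lid z.053',atz(T,205.9,176.2,.053))
print('pan top z50',atz(T,380.5,244,.05),'side',atz(S,307.4,221.8,.05),'grip z153',atz(T,440.5,270.3,.153),atz(S,319.4,178.8,.153))
f=lambda x,y:atz(T,310+(x-300)/2,165+y/2,.135)
a,b,c=f(411,14),f(798,233),f(312,192); d=a-b; print('rail far',a,b,np.degrees(np.arctan2(d[1],d[0])),'near corner',c,np.degrees(np.arctan2(*(a-c)[[1,0]])))
g,h=[atz(T,310+(x-300)/2,165+y/2,.153) for x,y in((578,177),(544,245))];print('grip ends',g,h,np.degrees(np.arctan2(*(g-h)[[1,0]])))
o=manip.get_obs();c=manip.calibration('wrist');print(c)
E
```

```text
knob [ 0.5825 -0.021   0.0593] [np.float64(0.0011181597397988473), np.float64(0.0011181597397987972)]
pan [ 0.4684 -0.3315  0.0469] [np.float64(0.00037680111278904884), np.float64(0.00037680111278913417)]
griptop [ 0.4288 -0.4065  0.1474] [np.float64(0.0008958463459217283), np.float64(0.0008958463459218345)]
base side z0 [ 0.5829 -0.0188  0.    ] knob top z65 [ 0.5806 -0.0219  0.065 ] lid z.053 [ 0.5816 -0.0212  0.053 ]
pan top z50 [ 0.4688 -0.331   0.05  ] side [ 0.4689 -0.3232  0.05  ] grip z153 [ 0.43   -0.4049  0.153 ] [ 0.4309 -0.384   0.153 ]
rail far [ 0.5831 -0.2909  0.135 ] [ 0.4161 -0.5951  0.135 ] 61.22312682878891 near corner [ 0.4391 -0.214   0.135 ] -28.12414749648429
grip ends [ 0.4561 -0.418   0.153 ] [ 0.4033 -0.3919  0.153 ] -26.341346508858443
{'fx': 318.5898162170602, 'fy': 318.5898162170602, 'cx': 280.7523436176263, 'cy': 207.718286043517, 'k1': 0.002320064586439367, 'mount': array([[ 0.0019, -0.9499, -0.3127,  0.0811],
       [ 1.    ,  0.002 ,  0.0001,  0.0006],
       [ 0.0005, -0.3127,  0.9499, -0.1256],
       [ 0.    ,  0.    ,  0.    ,  1.    ]])}
```

Emit:
{"method": "carry_out", "body": {
  "moves": [
    [[0.13,0.16,0],[0,0,0.07],-1],
    [[0.26,0.33,0],[0,0,0.14],-1],
    [[0.38,0.49,0],[0,0,0.2],-1],
    [[0.51,0.66,0],[0,0,0.27],-1],
    [[0.64,0.82,0],[0,0,0.34],-1]
  ]
}}

```text
t: 0.52
tool_pos: [0.2948, -0.3885, 0.2605]
tcp_rot: [[0.853, 0.521, -0.0], [0.521, -0.853, 0.001], [0.0, -0.001, -1.0]]
force: [0.7, 0.6, 0.1]
gripper_width: 0.0883
gripper_force: 0.0
```

Emit:
{"method": "carry_out", "body": {
  "moves": [
    [[0.13,0.16,0],[0,0,0.07],-1],
    [[0.26,0.33,0],[0,0,0.14],-1],
    [[0.38,0.49,0],[0,0,0.2],-1],
    [[0.51,0.66,0],[0,0,0.27],-1],
    [[0.64,0.82,0],[0,0,0.34],-1]
  ]
}}

```text
t: 0.93
tool_pos: [0.3908, -0.2654, 0.2606]
tcp_rot: [[0.747, 0.664, -0.0], [0.664, -0.747, 0.0], [0.0, -0.001, -1.0]]
force: [0.8, -0.3, -0.2]
gripper_width: 0.0879
gripper_force: 0.0
```

Emit:
{"method": "carry_out", "body": {
  "moves": [
    [[0.13,0.16,0],[0,0,0.07],-1],
    [[0.26,0.33,0],[0,0,0.14],-1],
    [[0.38,0.49,0],[0,0,0.2],-1],
    [[0.51,0.66,0],[0,0,0.27],-1],
    [[0.64,0.82,0],[0,0,0.34],-1]
  ]
}}

```text
t: 1.35
tool_pos: [0.4868, -0.1424, 0.2606]
tcp_rot: [[0.618, 0.786, -0.001], [0.786, -0.618, 0.0], [-0.0, -0.001, -1.0]]
force: [0.8, -2.1, 1.7]
gripper_width: 0.0879
gripper_force: 0.0
```

Emit:
{"method": "carry_out", "body": {
  "moves": [
    [[0.13,0.16,-0.1],[0,0,0.07],-1],
    [[0.26,0.33,-0.2],[0,0,0.14],-1],
    [[0.38,0.49,-0.3],[0,0,0.2],-1],
    [[0.51,0.66,-0.4],[0,0,0.27],-1],
    [[0.64,0.82,-0.4],[0,0,0.33],-1]
  ]
}}

```text
t: 1.77
tool_pos: [0.5819, -0.0192, 0.1975]
tcp_rot: [[0.473, 0.881, -0.006], [0.881, -0.473, 0.001], [-0.001, -0.006, -1.0]]
force: [-0.3, -0.0, 0.3]
gripper_width: 0.0884
gripper_force: 0.0
```

```bash
python3 - <<'E'
from h import *
o=manip.get_obs();print(o['t'],o['tool_pos'],o['tcp_rot'],o['qpos']);i=manip.read_camera('wrist');c=cam('wrist',o)
for P in([.582,-.0205,0],[.582,-.0205,.065]):
    p=proj(c,P);print(p)
save('w1',cv2.resize(i,(800,600),interpolation=cv2.INTER_CUBIC))
E
```

```text
1.7667 [ 0.58185417 -0.01919056  0.19749037] [[ 0.47344727  0.88080432 -0.00560656]
 [ 0.88082099 -0.47344744  0.00138104]
 [-0.00143799 -0.00559223 -0.99998333]] [-1.35337773e+01  2.80401058e+01  7.48378773e+01  1.79918975e-03
  7.74528485e+01  1.47243892e+01]
(np.float64(282.2644910595302), np.float64(185.28239977416058))
(np.float64(282.1649306130185), np.float64(204.17158211531392))
```

View pics/w1.png

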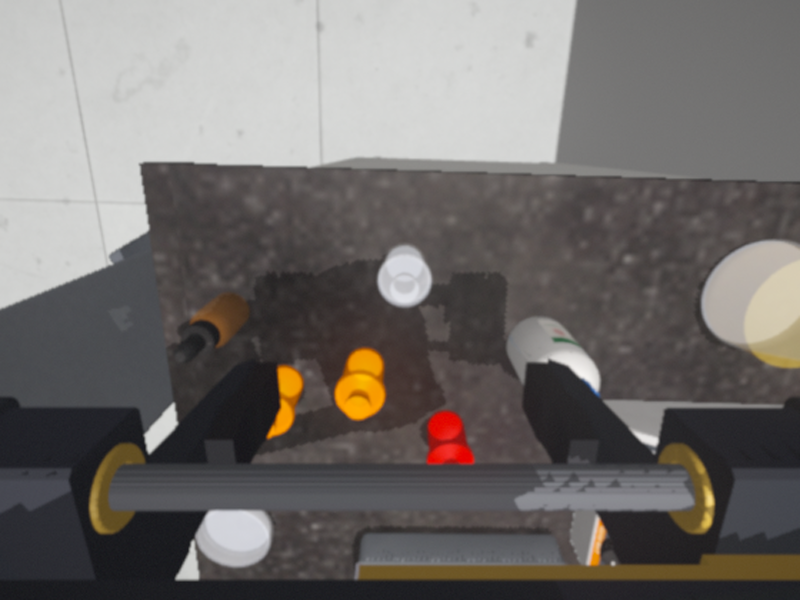

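The wrist picture shows the clear bottle at (404,280), 2 mm from prediction, and the white bottle on the right at (550,360). I'll yaw 18° away from the white bottle and descend.

Emit:
{"method": "carry_out", "body": {
  "moves": [
    [[0.01,0,-0.05],[0,0,0.12],-1],
    [[0.01,0,-0.1],[0,0,0.24],-1],
    [[0.01,0,-0.2],[0,0,0.36],-1],
    [[0.01,0,-0.3],[0,0,0.48],-1],
    [[0.01,0,-0.3],[0,0,0.6],-1]
  ]
}}

```text
t: 2.23
tool_pos: [0.5826, -0.0208, 0.1527]
tcp_rot: [[0.177, 0.984, -0.005], [0.984, -0.177, 0.001], [0.0, -0.005, -1.0]]
force: [-0.5, 0.7, -0.6]
gripper_width: 0.0882
gripper_force: 0.0
```

```bash
python3 - <<'E'
from h import *
o=manip.get_obs();print(o['t'],o['tool_pos'],o['tcp_rot'])
i=manip.read_camera('wrist');c=cam('wrist',o)
print(proj(c,[.583,-.0187,.0]),proj(c,[.583,-.0187,.065]))
j=i[100:310,140:420];save('w2',cv2.resize(j,(800,600),interpolation=cv2.INTER_CUBIC))
E
```

```text
2.2333 [ 0.58255763 -0.02075487  0.15273674] [[ 1.76971453e-01  9.84202201e-01 -5.20889721e-03]
 [ 9.84215940e-01 -1.76967362e-01  1.23974287e-03]
 [ 2.98352863e-04 -5.34607875e-03 -9.99985665e-01]]
(np.float64(281.6065767105314), np.float64(194.31599488712442)) (np.float64(281.34755617545676), np.float64(219.11429617465703))
```

View pics/w2.png

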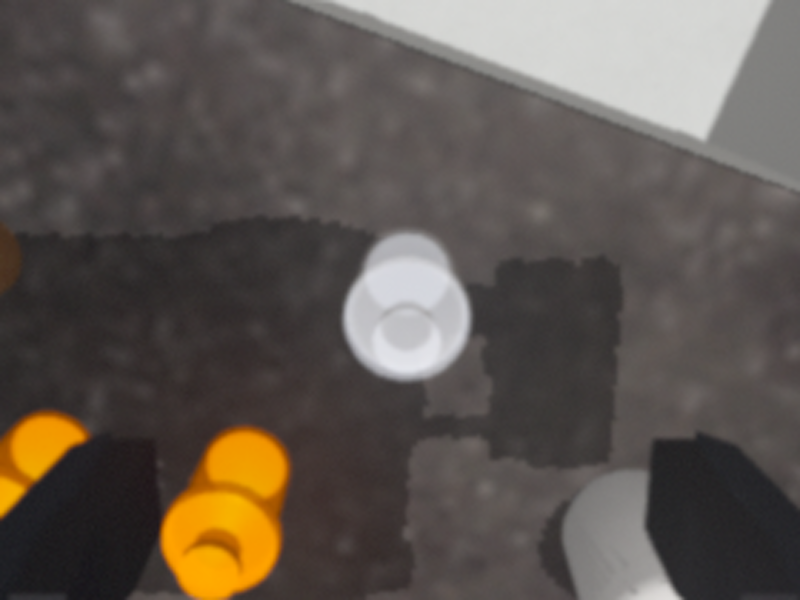

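```bash
python3 - <<'E'
from h import *
T=cam('top');S=cam('side');o=manip.get_obs();R=o['tcp_rot']
P,e=tri(ray(T,376/800*560,199*.7),ray(S,337*.7,343*.7));print('white cap top',P,e,'in tool',R.T@(P-[.583,-.0187,0]))
F=atz(S,338*.7,401*.7,0);print('front base',F,R.T@(F-[.583,-.0187,0]))
W=cam('wrist',o)
for u,v in((575,520),(620,475)): 
  F=atz(W,140+u/2.857,100+v/2.857,0.01);print(R.T@(F-[.583,-.0187,0]))
E
```

```text
white cap top [ 0.64289045 -0.12304046  0.08639465] [np.float64(0.00021781663942416579), np.float64(0.00021781663942430378)] in tool [-0.09236462  0.07675759 -0.08668842]
front base [ 0.64384107 -0.10127891  0.        ] [-0.07078244  0.07423395 -0.0002804 ]
[-0.0851638   0.05844084 -0.01022583]
[-0.06810221  0.07230475 -0.01027304]
```

Emit:
{"method": "carry_out", "body": {
  "moves": [
    [[0,0.01,-0.15],[0,0,0],-1],
    [[0,0.01,-0.3],[0,0,0],-1],
    [[0,0.01,-0.45],[0,0,0],-1],
    [[0,0.01,-0.58],[0,0,0],-1],
    [[0,0.01,-0.66],[0,0,0],-1]
  ]
}}

```text
t: 2.7
tool_pos: [0.5831, -0.0194, 0.0549]
tcp_rot: [[0.182, 0.983, -0.002], [0.983, -0.182, 0.001], [0.0, -0.002, -1.0]]
force: [0.2, 0.8, 0.7]
gripper_width: 0.0881
gripper_force: 0.0
```

Emit:
{"method": "carry_out", "body": {
  "moves": [
    [[0,0,0],[0,0,0],0.6],
    [[0,0,0],[0,0,0],0.6],
    [[0,0,0],[0,0,0],0.6],
    [[0,0,0],[0,0,0],0.6],
    [[0,0,0],[0,0,0],0.6]
  ],
  "newtons": 8
}}

```text
t: 3.12
tool_pos: [0.5842, -0.0196, 0.0577]
tcp_rot: [[0.18, 0.984, 0.002], [0.984, -0.18, -0.0], [-0.0, 0.002, -1.0]]
force: [-0.3, -0.6, 0.9]
gripper_width: 0.0567
gripper_force: 0.0
```

Emit:
{"method": "carry_out", "body": {
  "moves": [
    [[0,0,0],[0,0,0],0.6],
    [[0,0,0],[0,0,0],0.6],
    [[0,0,0],[0,0,0],0.6],
    [[0,0,0],[0,0,0],0.6],
    [[0,0,0],[0,0,0],0.6]
  ]
}}

```text
t: 3.53
tool_pos: [0.5838, -0.0195, 0.0569]
tcp_rot: [[0.18, 0.984, 0.0], [0.984, -0.18, -0.0], [0.0, 0.0, -1.0]]
force: [-0.0, 1.0, 1.1]
gripper_width: 0.0325
gripper_force: 8.0
```

Emit:
{"method": "carry_out", "body": {
  "moves": [
    [[0,0,0.08],[0,0,0],0.6],
    [[0,0,0.22],[0,0,0],0.6],
    [[0,0,0.4],[0,0,0],0.6],
    [[0,0,0.6],[0,0,0],0.6],
    [[0,0,0.8],[0,0,0],0.6]
  ]
}}

```text
t: 3.95
tool_pos: [0.5834, -0.0194, 0.1778]
tcp_rot: [[0.18, 0.984, -0.001], [0.984, -0.18, 0.0], [0.0, -0.001, -1.0]]
force: [0.4, -0.5, -1.3]
gripper_width: 0.0326
gripper_force: 8.0
```

Emit:
{"method": "carry_out", "body": {
  "moves": [
    [[0,0,0.15],[0,0,0],0.6],
    [[0,0,0.28],[0,0,0],0.6],
    [[0,0,0.38],[0,0,0],0.6],
    [[0,0,0.44],[0,0,0],0.6],
    [[0,0,0.44],[0,0,0],0.6]
  ]
}}

```text
t: 4.37
tool_pos: [0.5842, -0.0196, 0.2443]
tcp_rot: [[0.18, 0.984, 0.003], [0.984, -0.18, -0.001], [-0.0, 0.003, -1.0]]
force: [1.0, 0.9, -0.8]
gripper_width: 0.0324
gripper_force: 8.0
```

Emit:
{"method": "carry_out", "body": {
  "moves": [
    [[-0.02,-0.07,0],[0,0,-0.04],0.6],
    [[-0.07,-0.2,0],[0,0,-0.1],0.6],
    [[-0.13,-0.35,0],[0,0,-0.17],0.6],
    [[-0.2,-0.53,0],[0,0,-0.24],0.6],
    [[-0.26,-0.7,0],[0,0,-0.3],0.6]
  ]
}}

```text
t: 4.78
tool_pos: [0.5435, -0.1259, 0.2412]
tcp_rot: [[0.334, 0.943, -0.003], [0.943, -0.334, 0.001], [-0.0, -0.003, -1.0]]
force: [-0.5, -0.0, 0.6]
gripper_width: 0.0328
gripper_force: 8.0
```

Emit:
{"method": "carry_out", "body": {
  "moves": [
    [[-0.07,-0.18,0],[0,0,-0.06],0.6],
    [[-0.14,-0.36,0],[0,0,-0.12],0.6],
    [[-0.2,-0.54,0],[0,0,-0.18],0.6],
    [[-0.26,-0.7,0],[0,0,-0.24],0.6],
    [[-0.31,-0.84,0],[0,0,-0.3],0.6]
  ]
}}

```text
t: 5.2
tool_pos: [0.4967, -0.2525, 0.2412]
tcp_rot: [[0.478, 0.878, -0.002], [0.878, -0.478, 0.001], [0.0, -0.003, -1.0]]
force: [0.8, 0.7, 0.2]
gripper_width: 0.0323
gripper_force: 8.0
```

Emit:
{"method": "carry_out", "body": {
  "moves": [
    [[-0.05,-0.14,0],[0,0,0],0.6],
    [[-0.1,-0.27,0],[0,0,0],0.6],
    [[-0.14,-0.38,0],[0,0,0],0.6],
    [[-0.18,-0.48,0],[0,0,0],0.6],
    [[-0.2,-0.53,0],[0,0,0],0.6]
  ]
}}

```text
t: 5.62
tool_pos: [0.4668, -0.3318, 0.2411]
tcp_rot: [[0.478, 0.879, -0.002], [0.879, -0.478, 0.002], [0.0, -0.003, -1.0]]
force: [0.6, -1.6, -0.5]
gripper_width: 0.032
gripper_force: 8.0
```

```bash
python3 - <<'E'
from h import *
manip.read_camera('side');manip.read_camera('side')
o=manip.get_obs();print(o['t'],o['tool_pos'],o['tcp_rot'],o['gripper_width'],o['gripper_force'])
i=manip.read_camera('wrist');c=cam('wrist',o);s=manip.read_camera('side');S=cam('side')
print('pan in wrist',proj(c,[.4688,-.331,.05]),'bottle',proj(c,o['tool_pos']+np.array([0,0,-.057])), 'side pan',proj(S,[.4688,-.331,.05]),'side bottle base',proj(S,o['tool_pos']+np.array([0,0,-.057])))
save('w3',np.hstack([cv2.resize(i[:,80:480],(400,420)),cv2.resize(s[80:290,220:420],(400,420),interpolation=cv2.INTER_CUBIC)]))
E
```

```text
5.7167 [ 0.46735224 -0.33100994  0.24152024] [[ 4.77398143e-01  8.78685794e-01 -1.51284934e-03]
 [ 8.78686932e-01 -4.77396293e-01  1.43356079e-03]
 [ 5.37420831e-04 -2.01370020e-03 -9.99997828e-01]] 0.03265020147426346 7.999868613551371
pan in wrist (np.float64(282.09279586971905), np.float64(185.38768488382598)) bottle (np.float64(280.4386244154997), np.float64(239.38159413384585)) side pan (np.float64(307.1563504937204), np.float64(220.80141404832364)) side bottle base (np.float64(308.17271032568414), np.float64(172.1665189270066))
```

View pics/w3.png

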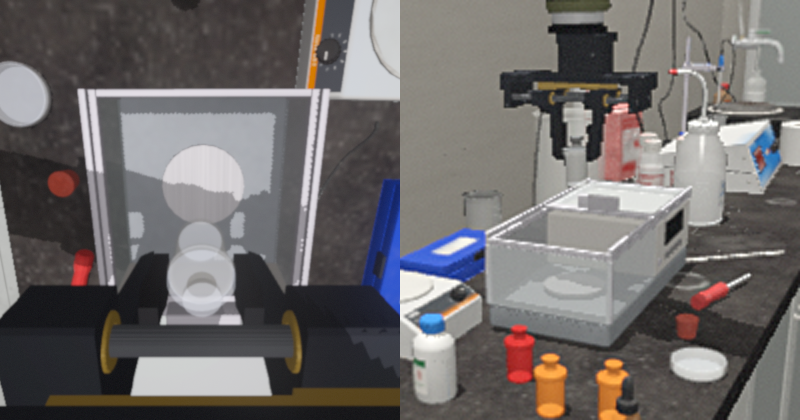

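The picture shows the bottle hanging straight, base (280,240) as predicted, the pan within 1 mm of its estimate, and the yaw aligned with the chamber. Lowering.

Emit:
{"method": "carry_out", "body": {
  "moves": [
    [[0.01,0,-0.1],[0,0,0],0.6],
    [[0.01,0,-0.22],[0,0,0],0.6],
    [[0.01,0,-0.34],[0,0,0],0.6],
    [[0.01,0,-0.46],[0,0,0],0.6],
    [[0.01,0,-0.55],[0,0,0],0.6]
  ]
}}

```text
t: 6.23
tool_pos: [0.4699, -0.3286, 0.1587]
tcp_rot: [[0.474, 0.88, -0.001], [0.88, -0.474, 0.001], [0.001, -0.002, -1.0]]
force: [1.1, 0.3, -0.7]
gripper_width: 0.032
gripper_force: 8.0
```

Emit:
{"method": "carry_out", "body": {
  "moves": [
    [[0,0,-0.08],[0,0,0],0.6],
    [[0,0,-0.16],[0,0,0],0.6],
    [[0,0,-0.23],[0,0,0],0.6],
    [[0,0,-0.28],[0,0,0],0.6],
    [[0,0,-0.3],[0,0,0],0.6]
  ]
}}

```text
t: 6.65
tool_pos: [0.4697, -0.3293, 0.1142]
tcp_rot: [[0.475, 0.88, -0.001], [0.88, -0.475, 0.001], [0.001, -0.001, -1.0]]
force: [-0.0, -0.3, -0.9]
gripper_width: 0.0325
gripper_force: 8.0
```

Emit:
{"method": "carry_out", "body": {
  "moves": [
    [[0,0,0],[0,0,0],0.6],
    [[0,0,0],[0,0,0],0.6],
    [[0,0,0],[0,0,0],0.6],
    [[0,0,0],[0,0,0],0.6],
    [[0,0,0],[0,0,0],0.6]
  ]
}}

```text
t: 7.07
tool_pos: [0.4699, -0.3301, 0.1157]
tcp_rot: [[0.475, 0.88, 0.001], [0.88, -0.475, -0.001], [-0.0, 0.001, -1.0]]
force: [0.0, 0.3, -0.7]
gripper_width: 0.0326
gripper_force: 8.0
```

Emit:
{"method": "carry_out", "body": {
  "moves": [
    [[0,0,-0.01],[0,0,0],0.6],
    [[0,0,-0.02],[0,0,0],0.6],
    [[0,0,-0.03],[0,0,0],0.6],
    [[0,0,-0.04],[0,0,0],0.6],
    [[0,0,-0.05],[0,0,0],0.6]
  ]
}}

```text
t: 7.48
tool_pos: [0.4697, -0.33, 0.1076]
tcp_rot: [[0.475, 0.88, -0.0], [0.88, -0.475, 0.0], [0.0, -0.0, -1.0]]
force: [0.5, -1.0, 0.9]
gripper_width: 0.0326
gripper_force: 8.0
```

Emit:
{"method": "carry_out", "body": {
  "moves": [
    [[0,0,0],[0,0,0],0.6],
    [[0,0,0],[0,0,0],0.6],
    [[0,0,-0.005],[0,0,0],0.6],
    [[0,0,-0.005],[0,0,0],0.6],
    [[0,0,-0.005],[0,0,0],0.6]
  ]
}}

```text
t: 7.9
tool_pos: [0.4698, -0.33, 0.107]
tcp_rot: [[0.475, 0.88, 0.0], [0.88, -0.475, -0.0], [-0.0, 0.0, -1.0]]
force: [0.5, -0.4, -0.1]
gripper_width: 0.0326
gripper_force: 8.0
```

Emit:
{"method": "carry_out", "body": {
  "moves": [
    [[0,0,-0.005],[0,0,0],0.6],
    [[0,0,-0.005],[0,0,0],0.6],
    [[0,0,-0.01],[0,0,0],0.6],
    [[0,0,-0.01],[0,0,0],0.6],
    [[0,0,-0.01],[0,0,0],0.6]
  ]
}}

```text
t: 8.32
tool_pos: [0.47, -0.3302, 0.1065]
tcp_rot: [[0.475, 0.88, 0.001], [0.88, -0.475, -0.001], [-0.001, 0.001, -1.0]]
force: [-1.8, 2.0, 9.2]
gripper_width: 0.0323
gripper_force: 8.0
```

Contact. Easing off slightly and releasing.

Emit:
{"method": "carry_out", "body": {
  "moves": [
    [[0,0,0.005],[0,0,0],0.6],
    [[0,0,0.005],[0,0,0],0.3],
    [[0,0,0.005],[0,0,0],0.1],
    [[0,0,0.005],[0,0,0],-0.2],
    [[0,0,0.005],[0,0,0],-0.4]
  ]
}}

```text
t: 8.73
tool_pos: [0.4697, -0.3299, 0.106]
tcp_rot: [[0.475, 0.88, -0.0], [0.88, -0.475, 0.0], [0.0, -0.0, -1.0]]
force: [1.4, 1.5, 0.4]
gripper_width: 0.0497
gripper_force: 0.0
```

Emit:
{"method": "carry_out", "body": {
  "moves": [
    [[0,0,0],[0,0,0],-0.4],
    [[0,0,0],[0,0,0],-0.4],
    [[0,0,0],[0,0,0],-0.4],
    [[0,0,0],[0,0,0],-0.4],
    [[0,0,0],[0,0,0],-0.4]
  ]
}}

```text
t: 9.15
tool_pos: [0.4698, -0.33, 0.1062]
tcp_rot: [[0.475, 0.88, 0.0], [0.88, -0.475, 0.0], [0.0, 0.0, -1.0]]
force: [1.0, 0.5, 0.4]
gripper_width: 0.0616
gripper_force: 0.0
```

Emit:
{"method": "carry_out", "body": {
  "moves": [
    [[0,0,0.05],[0,0,0],-0.4],
    [[0,0,0.2],[0,0,0],-0.4],
    [[0,0,0.45],[0,0,0],-0.4],
    [[0,0,0.7],[0,0,0],-0.4],
    [[0,0,0.9],[0,0,0],-0.4]
  ]
}}

```text
t: 9.57
tool_pos: [0.4698, -0.33, 0.2447]
tcp_rot: [[0.475, 0.88, 0.002], [0.88, -0.475, -0.002], [-0.001, 0.002, -1.0]]
force: [0.3, 1.1, 0.6]
gripper_width: 0.0617
gripper_force: 0.0
```

Emit:
{"method": "carry_out", "body": {
  "moves": [
    [[-0.06,-0.1,0],[0,0,0],1],
    [[-0.12,-0.2,0],[0,0,0],1],
    [[-0.19,-0.33,0],[0,0,0],1],
    [[-0.27,-0.48,0],[0,0,0],1],
    [[-0.35,-0.64,0],[0,0,0],1]
  ]
}}

```text
t: 9.98
tool_pos: [0.4168, -0.4265, 0.2421]
tcp_rot: [[0.474, 0.88, 0.0], [0.88, -0.474, -0.001], [-0.0, 0.001, -1.0]]
force: [0.1, -0.2, -0.4]
gripper_width: 0.0303
gripper_force: 0.0
```

Emit:
{"method": "carry_out", "body": {
  "moves": [
    [[0,0,0],[0,0,0],1],
    [[0,0,0],[0,0,0],1],
    [[0,0,0],[0,0,0],1],
    [[0,0,0],[0,0,0],1],
    [[0,0,0],[0,0,0],1]
  ]
}}

```text
t: 10.4
tool_pos: [0.4178, -0.4251, 0.2415]
tcp_rot: [[0.474, 0.88, 0.0], [0.88, -0.474, -0.0], [0.0, 0.0, -1.0]]
force: [-0.2, 0.4, -0.2]
gripper_width: 0.0004
gripper_force: 0.0
```

```bash
python3 - <<'E'
from h import *
o=manip.get_obs();print(o['t'],o['tool_pos'],o['tcp_rot'],o['gripper_width'])
i=manip.read_camera('wrist');c=cam('wrist',o);s=manip.read_camera('side')
g=np.array([.4294,-.4055,.153]);y=np.array([.477,.879,0]);x=np.array([.879,-.477,0])
for k in(-.03,0,.03): print('bar top',proj(c,g+x*k))
print('pan',proj(c,[.4688,-.331,.05]))
save('w4',np.hstack([cv2.resize(i[:,80:480],(400,420)),cv2.resize(s[80:290,220:420],(400,420),interpolation=cv2.INTER_CUBIC)]))
E
```

```text
10.4 [ 0.41779872 -0.42511019  0.24154503] [[ 4.74106579e-01  8.80467437e-01  2.09987733e-04]
 [ 8.80467460e-01 -4.74106580e-01 -4.57946959e-05]
 [ 5.92358275e-05  2.06598933e-04 -9.99999977e-01]] 0.0003950935830260933
bar top (np.float64(238.5155728971723), np.float64(190.59464512101482))
bar top (np.float64(281.669395791425), np.float64(190.81133741034753))
bar top (np.float64(324.80461413646657), np.float64(191.0264975718415))
pan (np.float64(280.93814142963754), np.float64(72.87928980669128))
```

View pics/w4.png

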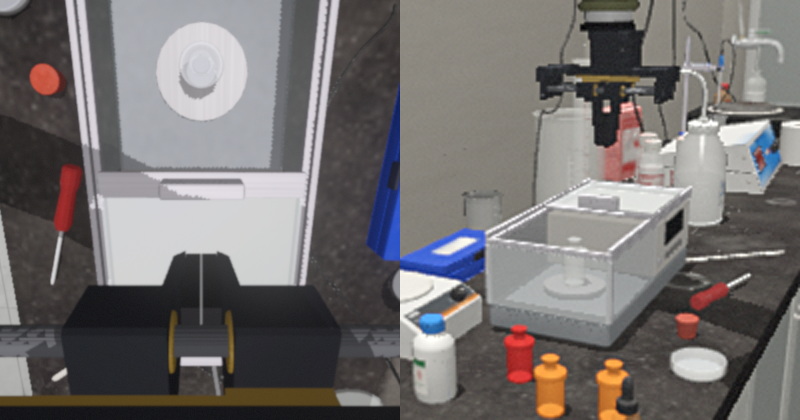

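The bottle stands upright mid-pan (wrist (202,68), side (573,265)). The bar is ahead of the closed fingers at (202,187). Lowering behind the bar, then pushing.

Emit:
{"method": "carry_out", "body": {
  "moves": [
    [[0,0,-0.12],[0,0,0],1],
    [[0,0,-0.26],[0,0,0],1],
    [[0,0,-0.4],[0,0,0],1],
    [[0,0,-0.5],[0,0,0],1],
    [[0,0,-0.53],[0,0,0],1]
  ]
}}

```text
t: 10.92
tool_pos: [0.417, -0.4249, 0.1594]
tcp_rot: [[0.475, 0.88, -0.002], [0.88, -0.475, 0.003], [0.002, -0.004, -1.0]]
force: [-0.1, 0.3, -0.2]
gripper_width: 0.0003
gripper_force: 0.0
```

Emit:
{"method": "carry_out", "body": {
  "moves": [
    [[0.02,0.04,0],[0,0,0],1],
    [[0.05,0.09,0],[0,0,0],1],
    [[0.08,0.15,0],[0,0,0],1],
    [[0.12,0.22,0],[0,0,0],1],
    [[0.16,0.3,0],[0,0,0],1]
  ]
}}

```text
t: 11.33
tool_pos: [0.4422, -0.3802, 0.1628]
tcp_rot: [[0.475, 0.88, 0.001], [0.88, -0.475, -0.002], [-0.001, 0.002, -1.0]]
force: [-0.0, -2.6, 0.2]
gripper_width: 0.0004
gripper_force: 0.8
```

Emit:
{"method": "carry_out", "body": {
  "moves": [
    [[0.05,0.1,0],[0,0,0],1],
    [[0.11,0.21,0],[0,0,0],1],
    [[0.17,0.32,0],[0,0,0],1],
    [[0.23,0.43,0],[0,0,0],1],
    [[0.27,0.5,0],[0,0,0],1]
  ]
}}

```text
t: 11.75
tool_pos: [0.4829, -0.3037, 0.1625]
tcp_rot: [[0.474, 0.881, 0.001], [0.881, -0.474, -0.001], [-0.0, 0.001, -1.0]]
force: [-1.3, -0.6, 0.4]
gripper_width: 0.0004
gripper_force: 0.7
```

Emit:
{"method": "carry_out", "body": {
  "moves": [
    [[0.02,0.04,0],[0,0,0],1],
    [[0.04,0.07,0],[0,0,0],1],
    [[0.05,0.09,0],[0,0,0],1],
    [[0.05,0.1,0],[0,0,0],1],
    [[0.05,0.1,0],[0,0,0],1]
  ]
}}

```text
t: 12.17
tool_pos: [0.4891, -0.2911, 0.1617]
tcp_rot: [[0.475, 0.88, -0.0], [0.88, -0.475, 0.0], [0.0, -0.0, -1.0]]
force: [0.3, -0.9, -0.2]
gripper_width: 0.0005
gripper_force: 0.0
```

Emit:
{"method": "carry_out", "body": {
  "moves": [
    [[0.01,0.02,0],[0,0,0],1],
    [[0.02,0.04,0],[0,0,0],1],
    [[0.03,0.06,0],[0,0,0],1],
    [[0.04,0.07,0],[0,0,0],1],
    [[0.04,0.08,0],[0,0,0],1]
  ]
}}

```text
t: 12.58
tool_pos: [0.4955, -0.2788, 0.1617]
tcp_rot: [[0.475, 0.88, 0.0], [0.88, -0.475, 0.0], [0.0, 0.0, -1.0]]
force: [-0.0, -1.2, -0.2]
gripper_width: 0.0002
gripper_force: 0.5
```

Emit:
{"method": "carry_out", "body": {
  "moves": [
    [[0,0,0],[0,0,0],1],
    [[0.005,0.01,0],[0,0,0],1],
    [[0.005,0.01,0],[0,0,0],1],
    [[0.01,0.02,0],[0,0,0],1],
    [[0.01,0.02,0],[0,0,0],1]
  ]
}}

```text
t: 13.0
tool_pos: [0.4968, -0.2758, 0.1617]
tcp_rot: [[0.475, 0.88, 0.0], [0.88, -0.475, 0.0], [0.0, -0.0, -1.0]]
force: [0.2, 0.0, -0.7]
gripper_width: 0.0004
gripper_force: 0.0
```

Emit:
{"method": "carry_out", "body": {
  "moves": [
    [[0.003,0.006,0],[0,0,0],1],
    [[0.006,0.012,0],[0,0,0],1],
    [[0.01,0.018,0],[0,0,0],1],
    [[0.01,0.018,0],[0,0,0],1],
    [[0.01,0.018,0],[0,0,0],1]
  ]
}}

```text
t: 13.42
tool_pos: [0.4977, -0.2742, 0.1618]
tcp_rot: [[0.475, 0.88, -0.001], [0.88, -0.475, -0.002], [-0.002, -0.0, -1.0]]
force: [-4.1, -6.1, -0.5]
gripper_width: 0.0004
gripper_force: 3.4
```

Emit:
{"method": "carry_out", "body": {
  "moves": [
    [[0.003,0.006,0],[0,0,0],1],
    [[0.003,0.006,0],[0,0,0],1],
    [[0.006,0.012,0],[0,0,0],1],
    [[0.006,0.012,0],[0,0,0],1],
    [[0.006,0.012,0],[0,0,0],1]
  ]
}}

```text
t: 13.83
tool_pos: [0.4978, -0.274, 0.1618]
tcp_rot: [[0.476, 0.879, -0.003], [0.879, -0.476, -0.005], [-0.006, -0.0, -1.0]]
force: [-9.1, -13.9, -1.1]
gripper_width: 0.0007
gripper_force: 8.2
```

The push force rose to 16 N against the stop, so the door is shut. Backing off, lifting and checking.

Emit:
{"method": "carry_out", "body": {
  "moves": [
    [[-0.02,-0.03,0],[0,0,0],1],
    [[-0.05,-0.08,0],[0,0,0],1],
    [[-0.07,-0.13,0],[0,0,0],1],
    [[-0.07,-0.13,0.1],[0,0,0],1],
    [[-0.07,-0.13,0.3],[0,0,0],1]
  ]
}}

```text
t: 14.25
tool_pos: [0.4874, -0.2909, 0.2043]
tcp_rot: [[0.476, 0.879, -0.005], [0.879, -0.476, 0.005], [0.002, -0.007, -1.0]]
force: [-0.0, -0.4, -0.3]
gripper_width: 0.0002
gripper_force: 0.0
```

Emit:
{"method": "carry_out", "body": {
  "moves": [
    [[-0.02,-0.05,0.2],[0,0,0],1],
    [[-0.06,-0.12,0.4],[0,0,0],1],
    [[-0.1,-0.2,0.5],[0,0,0],1],
    [[-0.14,-0.26,0.5],[0,0,0],1],
    [[-0.16,-0.3,0.5],[0,0,0],1]
  ]
}}

```text
t: 14.67
tool_pos: [0.4639, -0.337, 0.2816]
tcp_rot: [[0.476, 0.88, 0.0], [0.88, -0.476, -0.0], [-0.0, 0.001, -1.0]]
force: [0.1, -0.3, -0.8]
gripper_width: 0.0001
gripper_force: 0.0
```

```bash
python3 - <<'E'
from h import *
o=manip.get_obs();print(o['t'],o['tool_pos'],o['force'])
i=manip.read_camera('wrist');c=cam('wrist',o);s=manip.read_camera('side')
g=np.array([.4688,-.331,.153])+.08*np.array([.477,.879,0]);print('shut bar top',proj(c,g),proj(cam('side'),g))
save('w5',np.hstack([cv2.resize(i[:,80:480],(400,420)),cv2.resize(s[80:290,220:420],(400,420),interpolation=cv2.INTER_CUBIC)]))
E
```

```text
14.6667 [ 0.46393336 -0.33701764  0.2816342 ] [ 0.07952726 -0.29056043 -0.82152552]
shut bar top (np.float64(282.51060713074), np.float64(93.35111524541611)) (np.float64(294.68563792761194), np.float64(191.5630577402959))
```

View pics/w5.png

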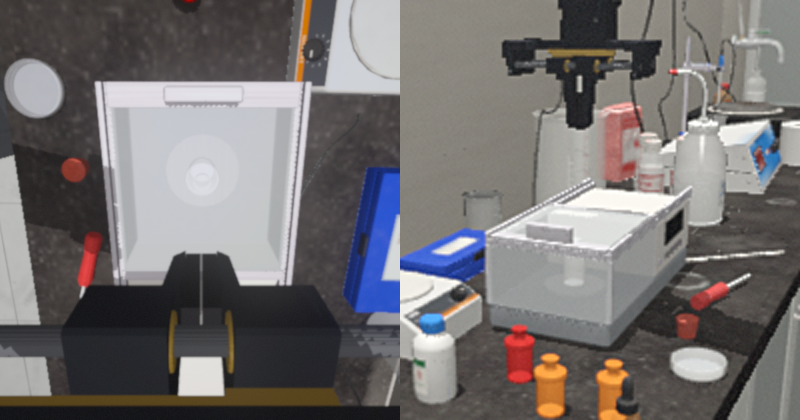

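The door is shut: the bar is at wrist (203,93), as predicted, flush with the end wall. The bottle is upright on the pan at (203,176), and the arm is clear.

```bash
python3 -c "
from bench import manip
print(manip.hand_in())"
```

```text
the job is handed in; nothing more can be done
None
```

The weighing bottle stands upright in the middle of the pan, the draught door is shut against its stop, the arm is clear, and the job is handed in at about 15 s; the hand-in returned no verdict.

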